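# Set the coffee grinder's dial and hang its grounds bin

## Task

Get the coffee grinder ready for the class: first turn the grind dial on its deck until the dial's pointer nose lines up with the small clip marker on the scale ring. Then hang the lipped steel bin on the rail below the grinder's chute, lip hooked down behind the rail and the bin centred under the chute, and let go. Leave the other things on the table where they are.

Things in the scene. Friction and masses are not known exactly. Their poses are not given: they have to be found in the camera images.
- grinder: Grey bench coffee grinder, fixed. Origin on the table under the dial axis; +x points out of its chute face, away from the robot (yaw within 0.3 rad). Dial deck: block 180 mm tall, x -85 to 75, y -105 to 105 mm, with a flat steel scale ring of radius 64 mm. At y 105 to 245 mm the motor housing, 220 mm tall, with an amber hopper up to 341 mm. Chute opening in the face at x 75, y 0, z 153 mm.
- rail_mid (a point): middle of the bin rail's top edge, 125 mm above the table (grinder x 93.5, y 0; axes as the grinder's). The rail is an upright steel strip along y in front of the chute face, 5 mm thick, 130 mm long; between it and the face is an open channel 16 mm wide, 35 mm deep. Below the strip a skirt flush with its outer side goes down to the table.
- dial (a joint): angle of the grind dial about its upright axis, rad; grows counter-clockwise seen from above; at 0 the pointer nose points along the grinder's +x. Stops at -2.6 and +2.6; stiff friction of about 0.1 N m, no spring, stays where it is left.
- dial_grip (a point): point on the dial's axis at the height to grip, 215 mm above the table; x axis along the bar towards the pointer. The dial: a black disc 72 mm across, 10 mm thick, with a straight finger bar on top, 60 mm long, 14 mm wide, 34 mm tall (top at 226 mm, 11 mm above this point). Beside the bar fingers may go down to the disc's top at 192 mm.
- pointer_tip (a point): tip of the dial's pointer nose: a stub 8 mm wide that sticks out of the disc's rim at one end of the bar, with a white line on it and a white line on that half of the bar's top; 44 mm from the dial axis, 187 mm above the table. Turns with the dial.
- marker: Small dark steel clip with a brass screw, fixed on the scale ring, its arrow end towards the dial; 12 mm wide, 6 mm tall (9 with the screw), from 48 to 73 mm from the axis. The body's origin lies on the dial axis at z=181.5 mm and its +x axis points from the axis through the clip: the dial is set when the pointer nose points along this axis.
- marker_tip (a point): arrow tip of the clip marker, 48 mm from the dial axis, 184.5 mm above the table.
- bin: The lipped bin's body (loose), origin under the centre of the box, same axes as bin_center.
- bin_center (a point): centre (half-way up) of the lipped steel bin: an open box 100 mm long (x), 64 wide (y), 62 tall, walls 3 mm, 150 to 310 g, upright on the table at the start; z up, -x to the lip side. Can be gripped from above across its 64 mm width at mid-length. Hung, it has the grinder's yaw, its underside 67 mm above the table, tipped a few degrees, its centre about 57 mm out from rail_mid.
- bin_lip (a point): middle of the lip's lower edge, 63 mm to -x of bin_center and 11 mm above it. Along the top of the bin's -x wall (outer side at x=-50 mm) a flange 4 mm thick, 60 mm wide goes out level with the rim to x=-65 mm; from its edge the lip, 4 mm thick, hangs 16 mm below the flange. The slot between wall and lip is 11 mm wide; the flange's lower side is 58 mm above the bin's underside.
- pitcher: bystander: steel milk pitcher with a side handle, 84 mm wide, 100 mm tall; origin at the centre of its foot. To be left where it stands.
- paper_cup: bystander: white paper cup, 74 mm wide at the rim, 80 mm tall; origin at the centre of its foot. To be left where it stands.
- tray: bystander: plain open steel tray WITHOUT a lip, 130 x 100 x 40 mm; origin under its centre. To be left where it stands.
- jar: bystander: glass jar with a black cap, 90 mm wide, 130 mm tall; origin at the centre of its foot. To be left where it stands.
- brush: bystander: small cleaning brush lying flat, 160 mm long; origin under its middle. To be left where it stands.
- canister: bystander: steel canister, 100 mm wide, 150 mm tall; origin at the centre of its foot. To be left where it stands.
Not all that is in view belongs to the job. What is shaped like the bin but purple or red is not meant.

How it is judged:
By the outcome, as a careful person would: the job done as asked, in the order asked, and still so for the second after the job is handed in, with the robot touching nothing.
It also fails if it takes over 72 s, if anything falls off the work surface, if the arm or the gripper's body presses on something with over 40 N, if the wrist force passes 120 N, or if a joint passes its speed limit or range.

## Robot

A 6-joint arm with a two-finger parallel gripper is mounted at the origin on the work surface. World frame = base frame: x ahead of the robot, y to its left, z up, the work surface at z = 0. Lengths are in m, angles in rad, forces in N, time in s.
With the tool pointing down it reaches from about 0.2 to 0.875 m from the base axis. Payload 3.4 kg.
Tool frame: the origin (TCP) lies between the finger pads; the fingertips stand 25 mm ahead of it and the grasp point (between the pads) lies 6 mm ahead of it (r.nose_length is the z of the fingertips in the tool frame, in m); z points along the fingers, x is the direction in which the jaws open and shut, and the axes are right-handed (so a half turn about z gives the same grasp; the last joint's range is limited). The gripper opens to 94 mm and grips with 3 to 60 N. Pads are 16 mm wide; open, the fingers measure 119 mm over their backs; the gripper's body (75 mm by 177 mm) begins 78 mm behind the grasp point.
Start: joints at [1.109, 0.276, 1.505, -0, 1.361, -0.121], TCP at [0.192, 0.542, 0.204] pointing down, gripper open.
Joint ranges: [-2.89, 2.89], [-0.75, 2.08], [0.22, 2.7], [-1.18, 4.32], [0.11, 2.71], [-2.7, 2.7]. Speed limits (rad/s): [2.57, 2.57, 3.14, 3.14, 3.14, 3.14].

## Interface

Orientations are given as a unit quaternion [w, x, y, z].
In Python, from plant import r, gripper_to, inverse_kinematics, vision, models, telemetry gives the robot as it stands. Calls block until the motion is done:
- r.move_to(position, orientation): joint-space move of the TCP to a pose.
- r.move_l(position, rot=None, vel=0.15, guard=None): straight line of the TCP; rot=None keeps the orientation; vel is the mean speed in m/s. With guard (N) it stops when the force on the tool has changed by that much, and returns True; else False.
- r.movej(angles): joint-space move.
- gripper_to(opening, f_grip=None): finger opening in m; f_grip is the grip in N (None keeps the last); returns when the fingers have stopped.
- r.hold(seconds).
- inverse_kinematics(position, orientation): joint angles nearest the present ones, or None.
- vision.snapshot(name): name is "scene" or "top" or "wrist"; returns the picture (384x512x3 uint8, red, green, blue); there is no depth.
- vision.get_calibration(name): a dict with "fx", "fy", "cx", "cy" (pixels), "position" and "orientation" of the camera in the world. Camera axes: x right, y down, z forward; pixel columns grow to the right and rows downward; lengths in m; the calibration is good to about 2 mm. A picture is of the moment at which its call begins: read the wrist's pose just before it. get_calibration takes no time and is no camera call; for the wrist camera it gives the pose at the moment of the call.
A pose or a line that the arm cannot do raises r.PlanningError and nothing moves.
- r.sign_off(): hands the job in, once; it reports no verdict.
Trained networks look in the newest picture that a camera, given by its name, has taken for a name from the list of things; names that differ only in an ending like _2 or _b are one class to them, and where a whole thing is asked for, a point or a joint stands for the part that bears it (a point fixed in the world has none). Each returns a list of dicts, best first, with "score" (0 to 1); they miss things now and then, are a little off and sometimes report something else, mostly with a low value. They report only what shows in the picture. A call takes as long as a camera call. They do not tell look-alikes from the thing itself.
- models.boxes_of(thing, camera): "at" ([x, y, z] in m, in world coordinates, good to about 4 mm: the middle of the surface that is visible of it).
- models.regions_of(thing, camera): "pixels" (384x512 bool, what is visible of it).
- models.mark_of(thing, camera): "at" ([x, y, z] in m, in world coordinates, good to about 4 mm: a listed point, or the origin of a listed thing).
Readings, each from a call of its own:
- telemetry.current_t(): time.
- telemetry.current_joints(): joint angles.
- telemetry.current_dq(): joint speeds.
- telemetry.current_joint_efforts(): joint torques, N m.
- telemetry.current_ee_pos(): TCP position.
- telemetry.current_tool_rot(): TCP orientation.
- telemetry.current_wrist_force(): force on the tool from outside, world axes, zero at the start.
- telemetry.current_torque(): the same for the moment, N m.
- telemetry.current_opening(): finger opening in m.
Only numpy, scipy, OpenCV 4.12 (cv2) and the standard library are available. Lean on these libraries where they do the work, as an engineer would, in place of code of your own. Each camera call takes 0.05 s, during which the arm holds its last target. There are 200 camera calls.

## Working session

There is one attempt and no reset: what is moved stays moved. The work goes in short steps, each a Python script; the robot and the scene stay as the last script left them, time stands still between calls to the robot, and variables do not carry over. Pictures are saved under pics/ and viewed, about 8 in all and at most 12, crops included, and the job is handed in when it is done.

```bash
ls; mkdir -p pics
cat > h.py <<'E'
import numpy as np, cv2
from scipy.spatial.transform import Rotation as R
from plant import r, gripper_to, inverse_kinematics, vision, models, telemetry as T
def save(im,n): cv2.imwrite('pics/'+n+'.png',cv2.cvtColor(im,cv2.COLOR_RGB2BGR))
def rot(q): return R.from_quat([q[1],q[2],q[3],q[0]])
def q_of(Rm): x,y,z,w=Rm.as_quat(); return [w,x,y,z]
def down(jaw): # tool down, jaw x axis along world angle jaw
    c,s=np.cos(jaw),np.sin(jaw)
    return q_of(R.from_matrix(np.array([[c,s,0],[s,-c,0],[0,0,-1]])))
def proj(p,c):
    v=rot(c['orientation']).inv().apply(np.array(p)-c['position']); return np.array([c['fx']*v[0]/v[2]+c['cx'],c['fy']*v[1]/v[2]+c['cy']])
def ray(px,c,z):
    d=rot(c['orientation']).apply([(px[0]-c['cx'])/c['fx'],(px[1]-c['cy'])/c['fy'],1]); o=np.array(c['position'])
    return o+d*(z-o[2])/d[2]
E
python3 - <<'E'
from h import *
a=vision.snapshot('scene');b=vision.snapshot('top')
save(np.vstack([a,b])[:, :],'st')
cv2.imwrite('pics/st.png',cv2.resize(cv2.imread('pics/st.png'),(400,600))) 
save(a,'scene0');save(b,'top0')
for c in ('scene','top'):
    k=vision.get_calibration(c);print(c,k)
    for n in ['grinder','rail_mid','dial_grip','pointer_tip','marker','marker_tip','bin','bin_center','bin_lip','pitcher','tray','jar','canister','paper_cup','brush']:
        print(n,[(np.round(d['at'],3).tolist(),round(d['score'],2),proj(d['at'],k).astype(int).tolist()) for d in models.mark_of(n,c)[:4]])
print(T.current_t(),rot(T.current_tool_rot()).as_matrix().round(2))
E
```

```text
pics
scene {'fx': 438.8707072626158, 'fy': 438.8707072626158, 'cx': 257.7272122998308, 'cy': 191.77132778219615, 'position': array([ 1.16438482, -0.41684064,  1.19376858]), 'orientation': array([-0.25779046,  0.84800676,  0.4445508 , -0.12962715])}
grinder [([0.458, -0.02, 0.001], 0.79, [230, 187]), ([0.484, -0.375, 0.04], 0.53, [132, 243])]
rail_mid [([0.555, -0.034, 0.125], 0.77, [242, 188])]
dial_grip [([0.459, -0.023, 0.216], 0.7, [226, 146])]
pointer_tip [([0.491, -0.049, 0.19], 0.95, [225, 163])]
marker [([0.489, -0.049, 0.189], 0.18, [225, 162])]
marker_tip [([0.498, 0.008, 0.192], 0.57, [243, 155])]
bin [([0.545, -0.378, -0.002], 0.95, [144, 265]), ([0.422, -0.495, -0.002], 0.72, [89, 254]), ([0.392, -0.321, 0.001], 0.64, [138, 218])]
bin_center [([0.549, -0.38, 0.03], 0.95, [142, 262]), ([0.39, -0.321, 0.032], 0.81, [135, 212]), ([0.422, -0.499, 0.028], 0.63, [85, 250])]
bin_lip [([0.328, -0.299, 0.04], 0.86, [132, 193]), ([0.485, -0.375, 0.043], 0.66, [132, 243]), ([0.403, -0.434, 0.044], 0.63, [101, 232])]
pitcher [([0.77, 0.175, 0.003], 0.74, [338, 226])]
tray [([0.695, -
[... 1071 characters left out ...]
56, 207]), ([0.392, -0.316, 0.026], 0.68, [340, 249]), ([0.427, -0.499, 0.033], 0.59, [391, 239]), ([0.459, -0.021, 0.217], 0.56, [260, 230])]
bin_lip [([0.335, -0.296, 0.044], 0.9, [336, 265]), ([0.4, -0.437, 0.039], 0.66, [374, 247]), ([0.483, -0.376, 0.041], 0.59, [357, 224])]
pitcher [([0.772, 0.172, -0.0], 0.81, [210, 148])]
tray [([0.697, -0.379, -0.0], 0.8, [354, 168])]
jar [([0.693, 0.446, -0.003], 0.87, [138, 169])]
canister [([0.468, 0.433, -0.001], 0.75, [139, 227]), ([0.654, -0.156, 0.003], 0.75, [296, 178])]
paper_cup [([0.762, -0.062, 0.001], 0.61, [271, 151])]
brush [([0.656, -0.152, 0.002], 0.82, [295, 178])]
1.6 [[ 0.33  0.94  0.  ]
 [ 0.94 -0.33  0.  ]
 [ 0.    0.   -1.  ]]
```

View pics/scene0.png

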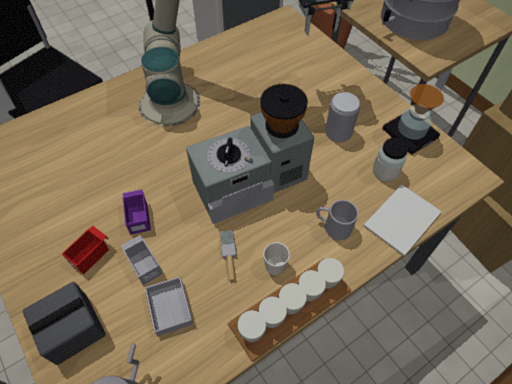

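View pics/top0.png

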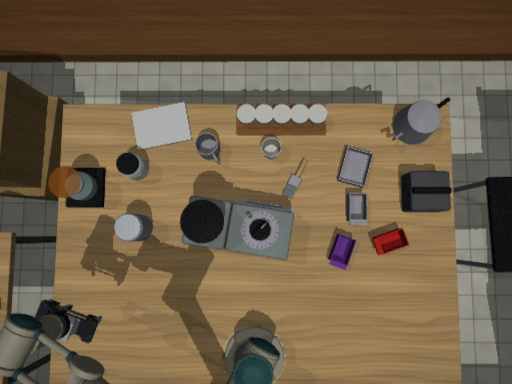

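The wanted bin is grey with a lip, at scene (142,262) and top (356,207). Possible mix-ups are the purple bin at (135,212), the red one at (85,250) and the lipless tray at (168,306), all in scene pixels. Next I take wrist close-ups of the bin and then the dial.

Run:
```python
from h import *
def look(tag,names,pos,jaw,n=0):
    r.move_to(pos,down(jaw)); k=vision.get_calibration('wrist'); im=vision.snapshot('wrist'); save(im,tag)
    print(tag,np.array(k['position']).round(3),k['fx'],rot(k['orientation']).as_matrix()[:,2].round(2),'t',T.current_t(),T.current_joints()[5])
    for n in names: print(n,[(np.round(d['at'],4).tolist(),round(d['score'],2),proj(d['at'],k).astype(int).tolist()) for d in models.mark_of(n,'wrist')[:3]])
    return im
b=look('dialw',['dial_grip','pointer_tip','marker_tip','marker','rail_mid','grinder'],[0.459,-0.022,0.42],1.0)
b2=look('dialw2',['dial_grip','pointer_tip','marker_tip','rail_mid'],[0.50,-0.04,0.43],0.5)
a=look('binw',['bin_center','bin_lip'],[0.53,-0.377,0.30],1.57)
a2=look('binw2',['bin_center','bin_lip'],[0.56,-0.35,0.32],1.57)
save(np.vstack([np.hstack([b,b2]),np.hstack([a,a2])]),'q'); cv2.imwrite('pics/q.png',cv2.resize(cv2.imread('pics/q.png'),(800,600),interpolation=cv2.INTER_AREA))
```

```text
dialw [0.398 0.016 0.601] 282.0014262863373 [ 0.21 -0.13 -0.97] t 4.0 -1.1994306108931938
dial_grip [([0.4631, -0.0222, 0.2121], 0.56, [256, 179])]
pointer_tip [([0.4908, -0.0498, 0.1827], 0.59, [250, 199])]
marker_tip []
marker []
rail_mid [([0.5559, -0.0395, 0.1279], 0.86, [275, 218])]
grinder []
dialw2 [0.465 0.022 0.611] 282.0014262863373 [ 0.12 -0.22 -0.97] t 4.8833 -0.7205852793239361
dial_grip [([0.4621, -0.0205, 0.2125], 0.8, [238, 150])]
pointer_tip [([0.4934, -0.0508, 0.1829], 0.8, [248, 175]), ([0.5559, -0.04, 0.1287], 0.63, [283, 181]), ([0.5038, 0.0093, 0.1828], 0.16, [273, 144])]
marker_tip [([0.5005, 0.0084, 0.1847], 0.5, [271, 143])]
rail_mid [([0.5559, -0.039, 0.1274], 0.62, [283, 181])]
binw [ 0.457 -0.377  0.481] 282.0014262863373 [ 0.25  0.   -0.97] t 6.5417 -2.2947711607208268
bin_center [([0.3907, -0.32, 0.033], 0.85, [293, 76]), ([0.5457, -0.3815, 0.0311], 0.64, [251, 179]), ([0.4243, -0.4958, 0.0312], 0.58, [176, 100])]
bin_lip [([0.4043, -0.4369, 0.0443], 0.73, [213, 85]), ([0.3321, -0.2929, 0.044], 0.69, [315, 29]), ([0.4823, -0.3792, 0.0424], 0.62, [253, 139])]
binw2 [ 0.488 -0.35   0.502] 282.0014262863373 [ 0.25 -0.   -0.97] t 6.9917 -2.2341822503900954
bin_center [([0.5501, -0.3781, 0.0306], 0.89, [237, 160]), ([0.4221, -0.4957, 0.0314], 0.81, [161, 78]), ([0.3871, -0.3208, 0.0313], 0.73, [274, 54])]
bin_lip [([0.4844, -0.381, 0.0407], 0.84, [235, 120]), ([0.333, -0.2927, 0.0424], 0.73, [294, 11]), ([0.405, -0.4383, 0.0456], 0.68, [195, 64])]
```

View pics/q.png

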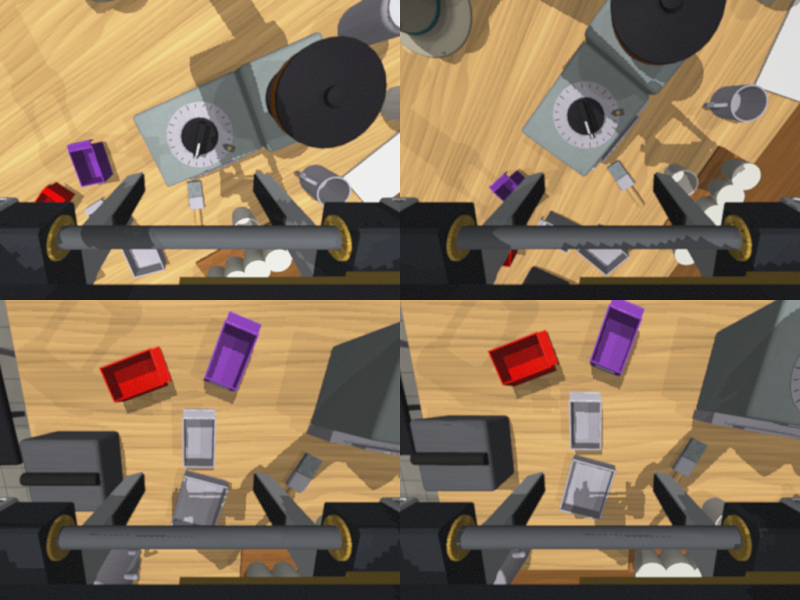

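```bash
cat >> h.py <<'E'
def rect(im,k,cx,cy,z,w,n=400): # world-aligned top view: up = +x, left = +y
    h=w/2; W=[(cx+h,cy+h),(cx+h,cy-h),(cx-h,cy-h),(cx-h,cy+h)]
    P=np.float32([proj([x,y,z],k) for x,y in W]); D=np.float32([(0,0),(n,0),(n,n),(0,n)])
    return cv2.warpPerspective(im,cv2.getPerspectiveTransform(P,D),(n,n),flags=cv2.INTER_CUBIC)
E
python3 - <<'E'
from h import *
import pickle
r.move_to([0.56,-0.35,0.36],down(0.7))
out=[];cal=[]
for pos,jaw in (([0.485,-0.03,0.36],0.5),([0.50,-0.0,0.36],0.9)):
    r.move_to(pos,down(jaw)); k=vision.get_calibration('wrist'); im=vision.snapshot('wrist')
    out.append(rect(im,k,.4605,-.0215,.1855,.16)); cal.append((im,k))
    for n in ['pointer_tip','marker_tip','dial_grip']: print(n,[(np.round(d['at'],4).tolist(),round(d['score'],2)) for d in models.mark_of(n,'wrist')[:2]])
pickle.dump(cal,open('cal.pkl','wb'))
save(np.hstack(out),'dr'); print(T.current_t())
E
```

```text
pointer_tip [([0.4913, -0.0517, 0.1835], 0.61)]
marker_tip [([0.5027, 0.008, 0.1812], 0.72), ([0.66, -0.1556, -0.0], 0.29)]
dial_grip [([0.4626, -0.0204, 0.2134], 0.9), ([0.5023, 0.0091, 0.1842], 0.56)]
pointer_tip [([0.4644, -0.0213, 0.2116], 0.64), ([0.4906, -0.0529, 0.1857], 0.62)]
marker_tip []
dial_grip [([0.4598, -0.0194, 0.2111], 0.84), ([0.6618, -0.1562, 0.0004], 0.5)]
9.9917
```

View pics/dr.png

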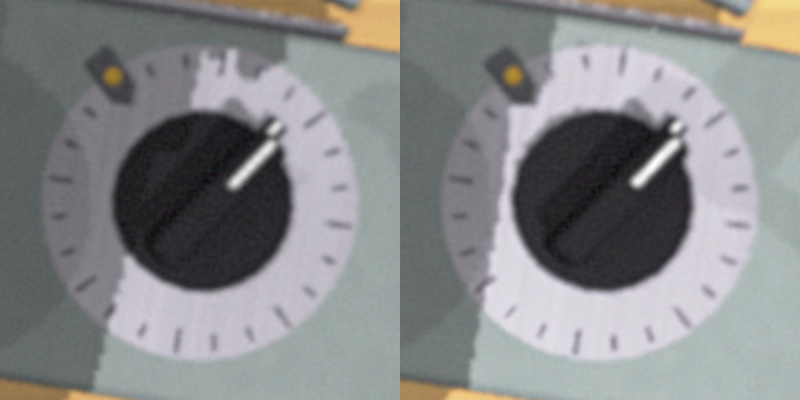

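The pointer nose is at about (277,127) in the left rectified view and (679,126) in the right. The clip tip is at (130,103) with the brass screw at (113,76), and the ring centre is near (199.5,202). So the pointer sits at about -45.7° and the marker at about +34.7°, and the dial needs roughly +80°.

Run:
```python
from h import *
c=np.array([.4600,-.0212]); a0=np.radians(44.4)
r.move_to([*c,.30],down(a0)); gripper_to(.05,25)
r.move_l([*c,.223],vel=.08,guard=15)
print(T.current_ee_pos(),T.current_wrist_force())
print('grip',gripper_to(0.0,25),T.current_opening(),T.current_wrist_force(),T.current_torque())
q=np.array(T.current_joints()); print(q)
d=np.radians(34.7+45.7)
for f in np.linspace(0.1,1,10):
    p=q.copy(); p[5]-=d*f; r.movej(p)
print(T.current_joints()[5]-q[5],T.current_torque(),T.current_wrist_force())
r.hold(.2); gripper_to(.05)
r.move_l([*c,.30],vel=.15)
k0=T.current_t()
out=[]
import pickle;cal=[]
for pos,jaw in (([0.485,-0.03,0.36],0.5),([0.50,-0.0,0.36],0.9)):
    r.move_to(pos,down(jaw)); k=vision.get_calibration('wrist'); im=vision.snapshot('wrist')
    out.append(rect(im,k,.4597,-.0213,.1855,.16)); cal.append((im,k))
    for n in ['pointer_tip','marker_tip','rail_mid']: print(n,[(np.round(d['at'],4).tolist(),round(d['score'],2)) for d in models.mark_of(n,'wrist')[:2]])
pickle.dump(cal,open('cal2.pkl','wb'))
save(np.hstack(out),'dr2'); print(k0,T.current_t())
```

```text
[ 0.46043439 -0.02130343  0.22349173] [ 0.89897725 -0.82789506 -0.41874026]
grip False 0.012583547456725967 [0.58345616 1.18672344 0.36683085] [ 0.22438643 -0.18949451  0.07720316]
[-1.97170944e-01  9.04076686e-02  1.69600011e+00  8.43234386e-04
  1.35449453e+00 -9.72366195e-01]
-1.3968259573952335 [ 0.29582519 -0.16134499 -0.03900253] [ 0.6795983   1.87950543 -0.18599653]
pointer_tip [([0.4946, 0.0051, 0.1837], 0.75), ([0.4613, -0.0223, 0.2142], 0.73)]
marker_tip [([0.4997, 0.0072, 0.1812], 0.63)]
rail_mid [([0.5552, -0.0407, 0.1259], 0.67)]
pointer_tip [([0.4982, 0.0043, 0.1853], 0.67), ([0.7006, -0.3731, -0.0005], 0.55)]
marker_tip [([0.4993, 0.0092, 0.1808], 0.52)]
rail_mid [([0.5552, -0.0412, 0.1276], 0.81)]
17.2083 19.5083
```

View pics/dr2.png

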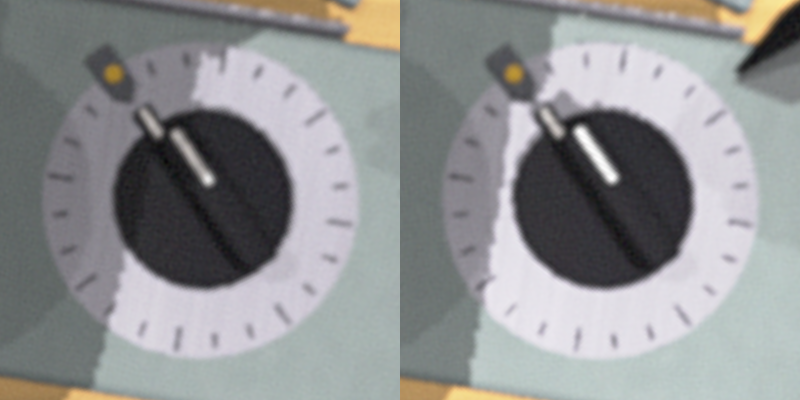

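Run:
```python
from h import *
import pickle
cal=pickle.load(open('cal2.pkl','rb')); N=800; W=.16; rows=[]
for im,k in cal:
    c=np.array([.4597,-.0213])
    g=rect(im,k,*c,.182,W,N).astype(float)
    gray=g.mean(2)
    # ring outer edge: strongest radial step along rays r 58..70mm
    pts=[]
    for a in np.radians(np.arange(0,360,3)):
        rr=np.arange(.057,.071,.0002); x=N/2-rr*np.sin(a)*N/W; y=N/2-rr*np.cos(a)*N/W
        v=cv2.remap(gray.astype(np.float32),x.astype(np.float32)[None],y.astype(np.float32)[None],1)[0]
        d=np.convolve(v,[1]*5+[0]*2+[-1]*5,'valid'); i=np.argmin(d); 
        if d[i]<-100: pts.append([x[i+6],y[i+6]])
    pts=np.array(pts)
    for _ in range(4):
        s=np.linalg.lstsq(np.c_[2*pts,np.ones(len(pts))],(pts**2).sum(1),rcond=None)[0]
        e=np.hypot(*(pts-s[:2]).T); R0=np.sqrt(s[2]+s[0]**2+s[1]**2); pts=pts[abs(e-R0)<max(2*np.std(e),1)]
    c2=c+np.array([N/2-s[1],N/2-s[0]])*W/N
    print('centre',c2.round(4),'R',R0*W/N,len(pts))
    def polar(z,r0,r1):
        g=rect(im,k,*c2,z,W,N); A=np.radians(np.arange(10,60,.25))[None,:]; rr=np.arange(r0,r1,.0005)[:,None]
        x=(N/2-rr*np.sin(A)*N/W).astype(np.float32); y=(N/2-rr*np.cos(A)*N/W).astype(np.float32)
        return cv2.remap(g,x,y,1)
    p=polar(.190,.036,.043).astype(float).mean(2); A=np.arange(10,60,.25)
    for j in range(0,len(p),3):
        w=np.clip(p[j]-p[j].min()-.5*np.ptp(p[j][60:140]),0,None); w[(A<26)|(A>44)]=0; print('nose r',36+j*.5,(w*A).sum()/w.sum())
    p=polar(.187,.049,.072).astype(float).mean(2)
    for j in range(0,len(p),4):
        d=p[j]; m=(d<0.5*(d.min()+np.median(d)))&(A>20)&(A<50); print('clip r',49+j*.5,A[m].mean() if m.any() else None,np.ptp(A[m]) if m.any() else 0)
    rows.append(cv2.resize(polar(.187,.03,.075)[::-1],(400,540),interpolation=cv2.INTER_CUBIC))
save(np.hstack(rows),'pol')
```

```text
centre [ 0.4603 -0.0202] R 0.06352801094524367 13
nose r 36.0 33.686569528032955
nose r 37.5 34.44690407443054
nose r 39.0 35.08757062146893
nose r 40.5 35.859487087517934
nose r 42.0 37.80800405268491
clip r 49.0 35.0 6.5
clip r 51.0 34.875 10.25
clip r 53.0 34.75 12.0
clip r 55.0 34.5 12.0
clip r 57.0 34.75 11.5
clip r 59.0 35.225 12.0
clip r 61.0 35.3125 12.0
clip r 63.0 35.07258064516129 11.5
clip r 65.0 34.875 10.75
clip r 67.0 34.75 10.5
clip r 69.0 34.875 10.25
clip r 71.0 35.125 9.75
centre [ 0.4593 -0.0221] R 0.06403061209904679 11
nose r 36.0 34.05902150714169
nose r 37.5 35.118713733075445
nose r 39.0 37.06720956242136
nose r 40.5 38.22262660678334
nose r 42.0 38.99335491565854
clip r 49.0 35.125 5.25
clip r 51.0 35.25 7.0
clip r 53.0 35.375 9.25
clip r 55.0 35.875 11.75
clip r 57.0 35.75 12.0
clip r 59.0 35.625 11.75
clip r 61.0 36.42857142857143 11.5
clip r 63.0 36.9 11.0
clip r 65.0 36.15625 11.0
clip r 67.0 35.875 10.25
clip r 69.0 36.0 10.0
clip r 71.0 36.0 9.5
```

View pics/pol.png

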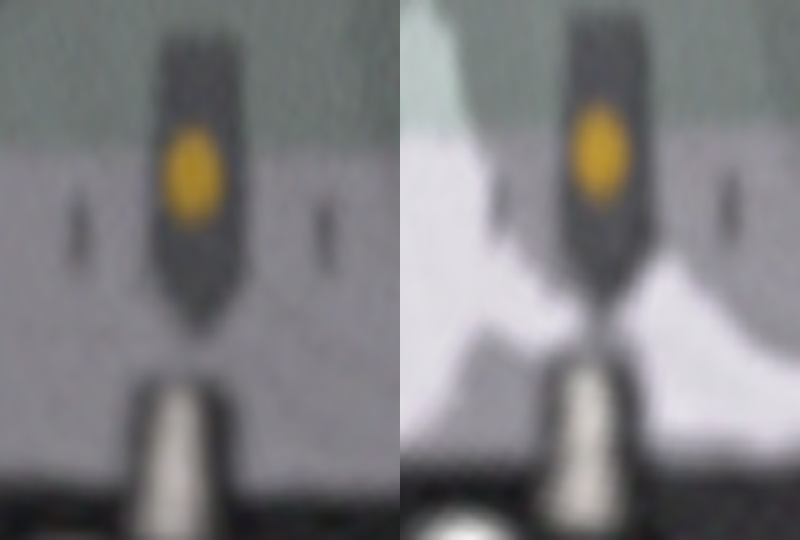

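```bash
cat > dcheck.py <<'E'
from h import *
def check(name):
    c=np.array([.4600,-.0210]); a=np.radians(35+180); ty=np.array([np.cos(a),np.sin(a)])
    p=c+.073*ty; gripper_to(.03)
    r.move_to([*p,.30],down(a+np.pi/2)); r.move_l([*p,.265])
    k=vision.get_calibration('wrist'); im=vision.snapshot('wrist'); print('cam',k['position'],T.current_t())
    g=rect(im,k,*c,.187,.16,800); save(g[:600],name); r.move_l([*p,.32])
E
python3 -c "
from dcheck import *
check('dr3')"
```

```text
cam [ 0.45923379 -0.02242785  0.44574377] 21.95
```

View pics/dr3.png

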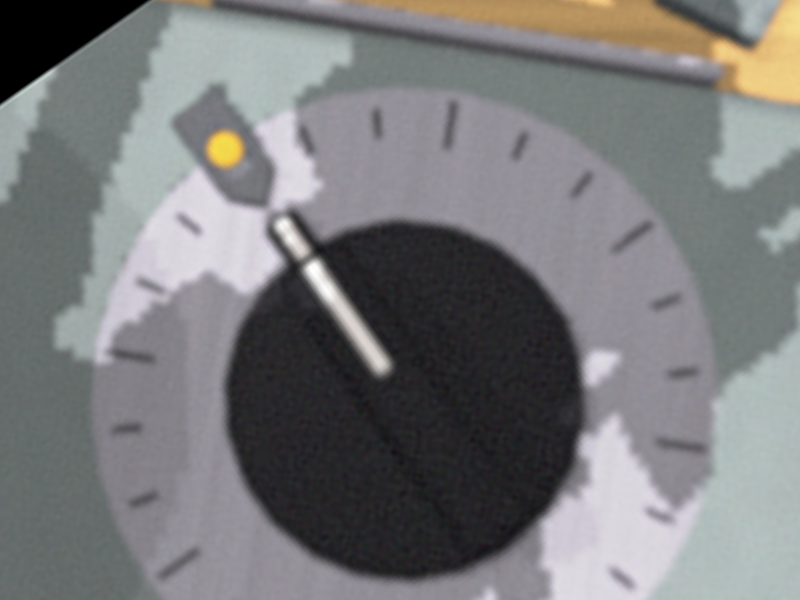

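The overhead view, with almost no parallax, shows the nose tip at (282,218), the clip tip at (268,206) and the disc centre at (405,399). The nose is about 1° short of the clip, so I give it a small nudge. Meanwhile I measure the bin.

Run:
```python
from h import *
from dcheck import check
c=np.array([.4600,-.0212])
r.move_to([*c,.29],down(np.radians(34.-90))); gripper_to(.035,25)
r.move_l([*c,.223],vel=.12,guard=15)
gripper_to(0.0,25)
q=np.array(T.current_joints()); q[5]-=np.radians(1.2); r.movej(q); r.hold(.15)
gripper_to(.035); r.move_l([*c,.29],vel=.2)
check('dr4')
gripper_to(.09)
r.move_to([.50,-.33,.30],down(-1.57))
out=[];import pickle;cal=[]
for p in ([.477,-.377,.25],[.50,-.36,.25]):
    r.move_to([*p],down(-1.57)); k=vision.get_calibration('wrist'); im=vision.snapshot('wrist')
    print(k['position'],T.current_t())
    for n in ['bin_center','bin_lip']: print(n,[(np.round(d['at'],4).tolist(),round(d['score'],2)) for d in models.mark_of(n,'wrist')[:3]])
    out.append(rect(im,k,.54,-.377,.062,.16)); cal.append((im,k))
a=np.hstack(out); b=cv2.imread('pics/dr4.png')[60:460,60:460,::-1]
pickle.dump(cal,open('cal3.pkl','wb'))
save(cv2.resize(np.hstack([b,a]),(798,266)),'mix')
```

```text
cam [ 0.45965951 -0.022145    0.44533441] 27.025
[ 0.54875763 -0.37681833  0.43098839] 30.1083
bin_center [([0.3918, -0.3232, 0.0293], 0.77), ([0.4217, -0.4955, 0.0299], 0.64), ([0.5485, -0.3785, 0.0308], 0.58)]
bin_lip [([0.3328, -0.293, 0.0417], 0.97), ([0.4816, -0.3784, 0.0417], 0.7), ([0.405, -0.4369, 0.0477], 0.58)]
[ 0.57322587 -0.35933821  0.43222715] 30.5083
bin_center [([0.423, -0.4919, 0.0291], 0.96), ([0.5492, -0.3771, 0.0309], 0.81), ([0.3927, -0.3235, 0.0295], 0.65)]
bin_lip [([0.4041, -0.4384, 0.0444], 0.83), ([0.4833, -0.3769, 0.0398], 0.76), ([0.3332, -0.2959, 0.0428], 0.57)]
```

View pics/mix.png

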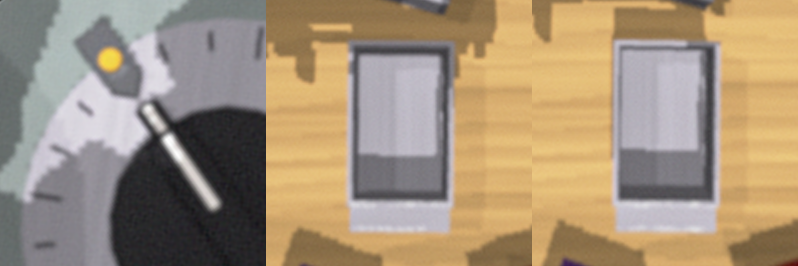

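Run:
```python
from h import *
for n in ('dr3','dr4'):
    g=cv2.imread(f'pics/{n}.png').astype(int)
    y,x=np.mgrid[:g.shape[0],:g.shape[1]]; dx,dy=405-x,399-y; rr=np.hypot(dx,dy)*.2; A=np.degrees(np.arctan2(dx,dy))
    # disc centre
    br=g.max(2); d=(br<75)&(rr<40)
    m=(br>130)&(rr<36)&(abs(A-35)<20)&(rr>6)
    P=np.c_[x[m],y[m]].astype(float); v=cv2.fitLine(P.astype(np.float32),cv2.DIST_HUBER,0,.01,.01).ravel()
    print(n,'line dir',np.degrees(np.arctan(v[0]/v[1])),'centroid ang',A[m].mean())
    cnt=max(cv2.findContours(d.astype(np.uint8),0,1)[0],key=cv2.contourArea); print(' disc',cv2.minEnclosingCircle(cnt),np.array([x[d].mean(),y[d].mean()]))
    m=(br>130)&(rr>37)&(rr<43)&(abs(A-34)<5); print(' nose xy',x[m].mean(),y[m].mean(),'ang',A[m].mean())
    s=(g[:,:,2]-g[:,:,0]>80)&(rr>50)&(abs(A-35)<12); print(' screw',x[s].mean(),y[s].mean(),A[s].mean())
    c=(br<125)&(rr>52)&(rr<75)&(abs(A-35)<7); c|=s; v=cv2.fitLine(np.c_[x[c],y[c]].astype(np.float32),2,0,.01,.01).ravel(); print(' clip centroid ang',A[c].mean(),'dir',np.degrees(np.arctan(v[0]/v[1])))
```

```text
dr3 line dir 35.335323 centroid ang 35.286118946227774
 disc ((400.8429870605469, 389.8356018066406), 189.97035217285156) [406.65991801 403.47099055]
 nose xy 289.91866913123846 235.2181146025878 ang 35.095735165889664
 screw 224.9837008628955 147.38255033557047 35.62548411019641
 clip centroid ang 35.25181963434009 dir 30.318129
dr4 line dir 35.13852 centroid ang 35.68702814001534
 disc ((401.7099304199219, 389.6082763671875), 190.2239532470703) [406.61816412 403.41581382]
 nose xy 289.642166344294 235.3230174081238 ang 35.17693420137657
 screw 224.96363636363637 146.80956937799044 35.584976161399055
 clip centroid ang 35.45235962220978 dir 30.697891
```

Both nose (35.1–35.2°) and clip (35.3–35.6°) agree to about half a degree, so the dial is set. Next I get the rail's line and ends from the pictures I already have.

Run:
```python
from h import *
import pickle
ims=pickle.load(open('cal.pkl','rb'))[:2]+pickle.load(open('cal2.pkl','rb'))[:1]
k=vision.get_calibration('scene'); ims.append((cv2.imread('pics/scene0.png')[:,:,::-1].copy(),k))
o=[rect(im,k,.5555,-.04,.125,.16)[50:350] for im,k in ims]
save(np.vstack([np.hstack(o[:2]),np.hstack(o[2:])]),'rail')
```

```text
(no output)
```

View pics/rail.png

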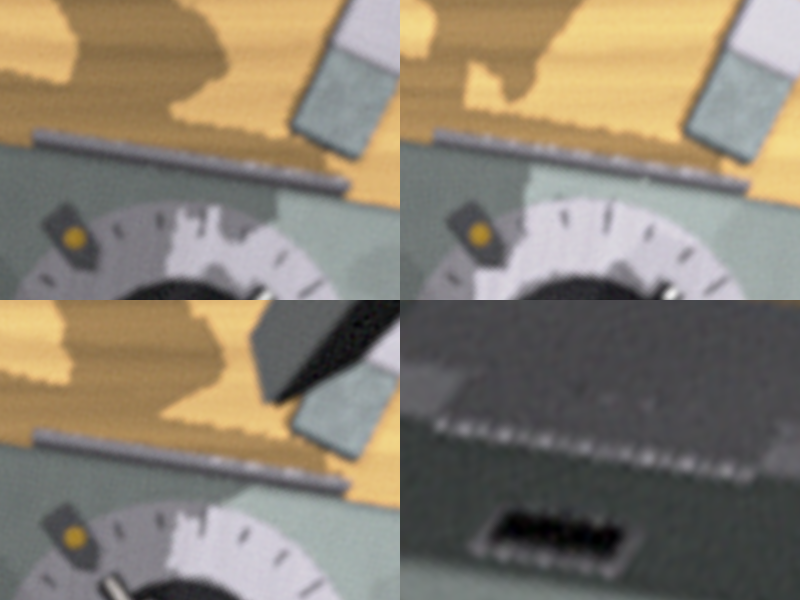

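The rail runs from about (34,136) to (348,187) in view 1, which gives a grinder yaw of about -9.2°. Its middle from the wrist views is (0.552,-0.036), and that agrees with dial centre + 93.5 mm. Now I grasp the grey bin, bring it to hover over the rail, and look.

```bash
cat >> h.py <<'E'
yaw=np.radians(-9.2); rail=np.array([.5523,-.0362]); gx=np.array([np.cos(yaw),np.sin(yaw)]); HD=down(-np.pi/2+yaw); H=.046
E
python3 - <<'E'
from h import *
c=np.array([.546,-.3783])
gripper_to(.094,35)
r.move_to([*c,.13],down(-np.pi/2)); print(r.move_l([*c,H],vel=.15,guard=12),T.current_ee_pos())
gripper_to(.03,35); print(T.current_opening(),T.current_wrist_force())
r.move_l([*c,H+.10],vel=.15); r.hold(.1); print('lift',T.current_wrist_force(),T.current_torque(),T.current_opening())
p=rail+gx*.11+np.array([0.02,-.08]); r.move_to([*p,H+.115],HD)
p=rail+gx*.10; r.move_l([*p,H+.11],HD,vel=.2)
k=vision.get_calibration('wrist'); im=vision.snapshot('wrist'); kk=vision.get_calibration('scene'); s=vision.snapshot('scene')
for n in ['bin_center','bin_lip','rail_mid']: print(n,[(np.round(d['at'],4).tolist(),round(d['score'],2)) for d in models.mark_of(n,'wrist')[:2]])
for n in ['bin_center','bin_lip','rail_mid']: print(n,[(np.round(d['at'],4).tolist(),round(d['score'],2)) for d in models.mark_of(n,'scene')[:4]])
print('tcp',T.current_ee_pos(),'exp lip',rail+gx*.037,T.current_t())
u,v=proj([*(rail+gx*.06),.15],kk).astype(int); cr=s[v-50:v+50,u-65:u+65]
save(np.hstack([cv2.resize(im,(400,300)),cv2.resize(cr,(390,300),interpolation=cv2.INTER_CUBIC)]),'hov')
E
```

```text
False [ 0.54687968 -0.37919873  0.04788383]
0.06315682770897954 [-0.29439908  1.93517202  2.81490913]
lift [-0.74441677 -0.75910969 -2.4268742 ] [ 0.02912787  0.10979401 -0.0114795 ] 0.06350068206045166
bin_center [([0.6528, -0.0583, 0.1368], 0.88)]
bin_lip [([0.589, -0.0485, 0.1516], 0.63)]
rail_mid [([0.5536, -0.0405, 0.124], 0.59)]
bin_center [([0.4211, -0.4988, 0.0288], 0.98), ([0.6534, -0.0551, 0.1378], 0.87)]
bin_lip [([0.5905, -0.0412, 0.1533], 0.86), ([0.3302, -0.3009, 0.0422], 0.68), ([0.3984, -0.4371, 0.044], 0.65)]
rail_mid [([0.5557, -0.0349, 0.1254], 0.77)]
tcp [ 0.65122164 -0.05282928  0.15584395] exp lip [ 0.58882404 -0.0421156 ] 35.7667
```

View pics/hov.png

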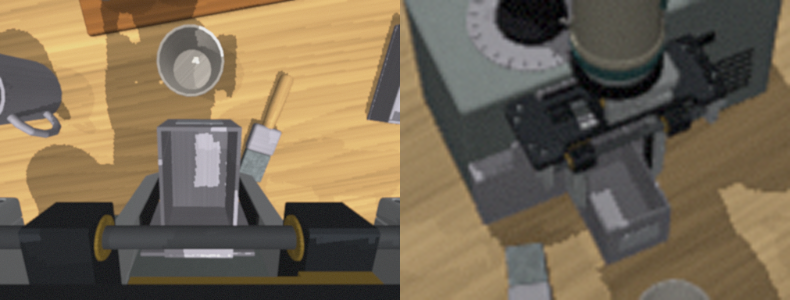

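Run:
```python
from h import *
H=.048
p=rail+gx*.0562
print(r.move_l([*p,H+.108],vel=.12,guard=10),T.current_ee_pos())
r.hold(.1);f0=np.array(T.current_wrist_force())
print(r.move_l([*p,H+.0655],vel=.04,guard=5),T.current_ee_pos()-np.array([0,0,H]),np.array(T.current_wrist_force())-f0,T.current_t())
k=vision.get_calibration('wrist'); im=vision.snapshot('wrist'); kk=vision.get_calibration('scene'); s=vision.snapshot('scene')
for n in ['bin_center','bin_lip']: print(n,[(np.round(d['at'],4).tolist(),round(d['score'],2)) for d in models.mark_of(n,'wrist')[:1]],[(np.round(d['at'],4).tolist(),round(d['score'],2)) for d in models.mark_of(n,'scene')[:4]])
print(T.current_t())
```

```text
False [ 0.6084161  -0.04526945  0.15644779]
False [ 0.60811357 -0.04526417  0.06584191] [1.67823772 0.30947599 1.33635251] 37.6
bin_center [([0.6113, -0.0482, 0.0964], 0.85)] [([0.3927, -0.3188, 0.0324], 0.84), ([0.4206, -0.4976, 0.0288], 0.64), ([0.6095, -0.0489, 0.0999], 0.58)]
bin_lip [([0.5441, -0.0382, 0.1093], 0.74)] [([0.3995, -0.4382, 0.0421], 0.98), ([0.5452, -0.0299, 0.1114], 0.88), ([0.33, -0.3018, 0.0416], 0.87)]
37.9
```

Run:
```python
from h import *
p=np.array(T.current_ee_pos())
print(r.move_l([p[0],p[1],p[2]-.003],vel=.03,guard=4),T.current_ee_pos()[2]-.048,T.current_wrist_force())
gripper_to(.084); r.hold(.2)
p=np.array(T.current_ee_pos()); r.move_l([p[0],p[1],p[2]+.09],vel=.15)
r.move_l([*(p[:2]+gx*.05),.36],vel=.3)
r.hold(.3)
kk=vision.get_calibration('scene'); s=vision.snapshot('scene')
k=vision.get_calibration('wrist'); im=vision.snapshot('wrist')
for n in ['bin_center','bin_lip','rail_mid']: print(n,[(np.round(d['at'],4).tolist(),round(d['score'],2)) for d in models.mark_of(n,'wrist')[:2]],[(np.round(d['at'],4).tolist(),round(d['score'],2)) for d in models.mark_of(n,'scene')[:4]])
u,v=proj([*(rail+gx*.04),.12],kk).astype(int); cr=s[v-50:v+50,u-65:u+65]
save(np.hstack([cv2.resize(im,(400,300)),cv2.resize(cr,(390,300),interpolation=cv2.INTER_CUBIC)]),'fin'); print(T.current_t())
```

```text
False 0.06317473545878273 [-0.45288081  0.22995071  1.90404459]
bin_center [([0.4251, -0.4929, 0.0296], 0.92), ([0.609, -0.0441, 0.0917], 0.89)] [([0.4246, -0.4984, 0.0312], 0.95), ([0.3939, -0.3208, 0.0331], 0.78), ([0.6115, -0.0457, 0.0909], 0.73)]
bin_lip [([0.5458, -0.0377, 0.1094], 0.8), ([0.4042, -0.4385, 0.0474], 0.6)] [([0.329, -0.3015, 0.0412], 0.71), ([0.4012, -0.438, 0.0405], 0.68), ([0.5479, -0.0319, 0.1096], 0.57)]
rail_mid [([0.557, -0.0411, 0.1264], 0.7)] [([0.5566, -0.0319, 0.127], 0.91)]
41.0417
```

View pics/fin.png

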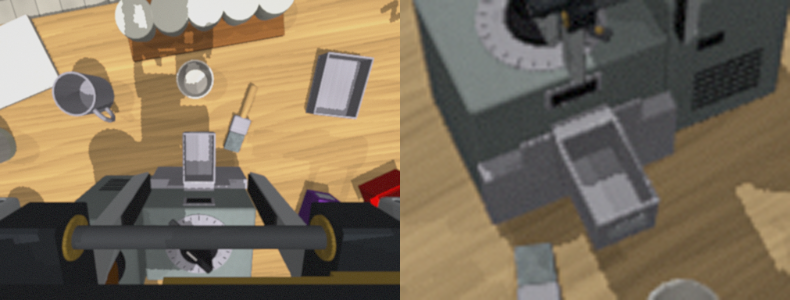

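```bash
python3 -c "
from h import *
r.sign_off(); print(T.current_t(),T.current_wrist_force())"
```

```text
the job is handed in; nothing more can be done
the job is handed in; nothing more can be done
```

The dial is set and the grey lipped bin is hanging on the rail under the chute. I handed the job in at about 41 s of the 72 s allowed.

- **Dial:** I turned it about +80°, checked it from straight above, and gave it a 1.2° nudge. The nudge hardly moved it. The last check put the nose at about 35.1–35.2° and the clip at 35.3–35.6°, so they agree to about half a degree. I did not look at the dial closely again after hanging the bin.
- **Bin:** I lowered it over the rail with no obstruction, released it and backed away. The last picture shows it hanging slightly tipped under the chute. The networks put its centre at about (0.610, -0.045, 0.091) m against an expected (0.609, -0.045), and its lip at a height of about 0.109 m, below the rail's 0.125 m top edge.
- **Disagreements:** The networks put the middle of the rail 2–4 mm further out than my own value. I split the difference when placing the bin, and it fitted within the slot's slack. Their bin-centre height is about 7 mm below the level hung height, and I put that down mainly to the tip.
- **Other things on the table:** The arm did not go near them, and those visible in the last picture looked unmoved. I did not measure them again.

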